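# Bridge-gauge two pedestal castings and reject the high one

### The job

One of these two pedestal castings is too high. Slide each one along the plate under the bridge bar of the gauge: the good one, without being lifted, goes through until its boss is right out on the far side, and stays there on the plate; the high one stops at the bar, and you hold it lightly against it for a moment to be sure, never forcing it, then draw it back and set it down gently, upright, in the long black rework tray. Do not knock the bar or disturb anything else on the bench.

Things in the scene. Friction and masses are not known exactly. Their poses are not given: they have to be found in the camera images.
- gauge: height-limit gauge, fixed: steel plate 340 (x) x 260 (y) mm, its top 20 mm above the bench; posts 22 x 20 mm at y = +-116 mm carry the bridge bar across it. Origin: on the bench under the plate's middle, right below the bar. Parts are pushed towards its +x; y along the bar. The castings start on its -x side, 98 to 116 mm short of the bar's middle, one near y = +58 mm, one near -58.
- bar: bridge bar of the gauge, fixed and rigid: ground steel, 14 (x) x 252 (y) x 16 mm high. Origin: centre of its underside, 36 mm above the plate; axes as the gauge. Near face at gauge x = -7 mm, far face at +7. Over each post a cap screw stands 6 mm higher. It is set to size and must never be loaded by more than 15 N.
- casting_p: one of two loose iron pedestal castings, 0.6 kg, alike but for height. Foot 98 (x) x 46 (y) x 14 mm; on it a flat-sided boss 36 mm wide (y), from x = +3 to +37 mm, its top 34 mm (good) or 38 mm (too high) above the underside: found at the bar. Origin: centre of the underside. +x end goes first; starts within 9 degrees of the gauge's +x. Slides at 2 to 6 N, flat if pushed low behind the foot.
- casting_q: one of two loose iron pedestal castings, 0.6 kg, alike but for height. Foot 98 (x) x 46 (y) x 14 mm; on it a flat-sided boss 36 mm wide (y), from x = +3 to +37 mm, its top 34 mm (good) or 38 mm (too high) above the underside: found at the bar. Origin: centre of the underside. +x end goes first; starts within 9 degrees of the gauge's +x. Slides at 2 to 6 N, flat if pushed low behind the foot.
- tray: the rework tray, fixed: long black open tray, 300 (x) x 140 (y) x 40 mm high outside, walls and floor 4 mm thick, empty. Origin: centre of its underside on the bench; x along its length.
- setting_master: turned steel setting pin, 26 mm across its foot, 34 mm tall, standing on the gauge plate beyond the bar, midway between the two castings' paths. A bystander. Origin: centre of its underside.
- blank_small: round steel die blank, 36 mm across, 24 mm tall, standing on a far corner of the gauge plate. A bystander. Origin: centre of its underside.
- blank_large: round steel die blank, 54 mm across, 30 mm tall, on the bench towards the back. A bystander. Origin: centre of its underside.
- blank_large2: the same kind of round steel die blank, beside the other one. A bystander. Origin: centre of its underside.
- try_square: small engineer's square lying flat on the bench, stock 75 mm, blade 110 mm. A bystander.
- bench_brush: hand brush lying on the bench near the tray. A bystander.
- oil_bottle: oil bottle, 48 mm across, 120 mm tall, standing on the bench to the robot's left. A bystander.
Not all that is in view belongs to the job. Leave any orange, purple or turquoise look-alike of the casting_p alone.

How it is judged:
On the way:
1. the high casting, standing on the plate, has been pushed up to the bar and held lightly against it (over 0.7 N for 0.3 s) (contact force between casting_q and bar above 0.7 N and z of casting_q in the frame of gauge below 0.026 m and x of casting_q in the frame of gauge below -0.035 m), for 0.3 s.
At the end, for the whole second after the job is handed in: The good casting (34 mm) stands flat on the gauge plate with its boss wholly beyond the bar (its origin between 6 and 120 mm past the bar's middle, within 100 mm of the plate's centre line); the high casting (38 mm) stands upright on the floor of the rework tray; both are at rest (x of casting_p in the frame of gauge between 0.006 and 0.12 m and y of casting_p in the frame of gauge between -0.1 and 0.1 m and z of casting_p in the frame of gauge between 0.016 and 0.024 m and angle between casting_p's own z axis and vertical below 0.1 rad and x of casting_q in the frame of tray between -0.13 and 0.13 m and y of casting_q in the frame of tray between -0.055 and 0.055 m and z of casting_q in the frame of tray below 0.01 m and angle between casting_q's own z axis and vertical below 0.12 rad and linear speed of each of casting_p, casting_q below 0.02 m/s); the robot touches nothing.
It fails at once if the bridge bar is loaded by more than 15 N, by a casting or by the robot (contact force between bar and anything else above 15 N).
It fails at once if the good casting is lifted off the plate (more than 10 mm) or falls off it, instead of sliding through (z of casting_p in the frame of gauge above 0.03 m or z of casting_p in the frame of gauge below 0.012 m).
It fails at once if the high casting is dropped into the tray (hits it with more than 60 N) (contact force between casting_q and tray above 60 N).
It fails at once if any bystander (pin, blanks, square, brush, bottle) is moved more than 20 mm (distance of any of setting_master, blank_small, blank_large, blank_large2, try_square, bench_brush, oil_bottle from where it was at the start of the episode above 0.02 m).
It also fails if it takes over 72 s, if anything falls off the work surface, if the arm or the gripper's body presses on something with over 40 N, if the wrist force passes 120 N, or if a joint passes its speed limit or range.

### The arm

A 7-joint arm with a two-finger parallel gripper is mounted at the origin on the work surface. World frame = base frame: x ahead of the robot, y to its left, z up, the work surface at z = 0. Lengths are in m, angles in rad, forces in N, time in s.
With the tool pointing down it reaches from about 0.425 to 0.875 m from the base axis. Payload 4.7 kg.
Tool frame: the origin (TCP) lies on the centre line of the jaws, within the pads' length; the fingertips stand 25 mm ahead of it and the grasp point (between the pads) lies 6 mm ahead of it; z points along the fingers, y is the line along which they close (so a half turn about z gives the same grasp; the last joint's range is limited). The gripper opens to 87 mm and grips with 3 to 60 N. Pads are 19 mm wide; open, the fingers measure 117 mm over their backs; the gripper's body (75 mm by 190 mm) begins 51 mm behind the grasp point.
Start: joints at [1.155, 0.321, -0.07, 1.45, 0.023, 1.371, -0.057], TCP at [0.271, -0.591, 0.225] pointing down, gripper open.
Joint ranges: [-2.86, 2.86], [-0.3, 2.09], [-1.38, 1.24], [0.06, 2.45], [-1.56, 4.7], [0.09, 2.05], [-2.69, 2.69]. Speed limits (rad/s): [2.57, 2.57, 3.14, 3.14, 3.14, 3.14, 3.14].

### API

Orientations are given as a rotation vector (axis times angle).
In Python, from cell import bot, hand, solve_ik, cams, workorder, nets, read_time, read_joint_positions, read_joint_velocities, read_tau, read_tool_pos, read_ee_rot, read_wrist_force, read_ft_torque, read_grip_width, read_finger_force gives the robot as it stands. Calls block until the motion is done:
- bot.movep(position, orientation): joint-space move of the TCP to a pose.
- bot.move_l(position, rot=None, feed=0.15): straight line of the TCP; rot=None keeps the orientation; feed is the mean speed in m/s.
- bot.movej(angles): joint-space move.
- hand.gripper_to(opening, strength=None): finger opening in m; strength is the grip in N (None keeps the last); returns when the fingers have stopped.
- bot.pause(seconds).
- solve_ik(position, orientation): joint angles nearest the present ones, or None.
- cams.snapshot(name): name is "side" or "top" or "wrist"; returns (picture, depth): 420x560x3 uint8, red, green, blue; 420x560 float32, m along the optical axis (not along the pixel's ray), 0 where there is no reading.
- cams.get_calibration(name): a dict with "intrinsics" (3x3 intrinsics, pixels), "R" (3x3) and "t" (3): a world point X has camera coordinates R X + t. Camera axes: x right, y down, z forward; pixel columns grow to the right and rows downward; lengths in m; the calibration is good to about 2 mm. A picture is of the moment at which its call begins: read the wrist's pose just before it. get_calibration takes no time and is no camera call; for the wrist camera it gives the pose at the moment of the call.
A pose or a line that the arm cannot do raises bot.MotionError and nothing moves.
- workorder.sign_off(): hands the job in; it is judged then, once.
Trained networks look in the newest picture that a camera, given by its name, has taken for a name from the list of things; names that differ only in an ending like _2 or _b are one class to them, and where a whole thing is asked for, a point or a joint stands for the part that bears it (a point fixed in the world has none). Each returns a list of dicts, best first, with "p" (0 to 1); they miss things now and then, are a little off and sometimes report something else, mostly with a low value. They report only what shows in the picture. A call takes as long as a camera call. They do not tell look-alikes from the thing itself.
- nets.boxes_of(label, camera): "xyz" ([x, y, z] in m, in the coordinates of the camera as it stood for that picture, good to about 4 mm: the middle of the surface that is visible of it).
Readings, each from a call of its own:
- read_time(): time.
- read_joint_positions(): joint angles.
- read_joint_velocities(): joint speeds.
- read_tau(): joint torques, N m.
- read_tool_pos(): TCP position.
- read_ee_rot(): TCP orientation.
- read_wrist_force(): force on the tool from outside, world axes, zero at the start.
- read_ft_torque(): the same for the moment, N m.
- read_grip_width(): finger opening in m.
- read_finger_force(): force on a finger pad.
Only numpy, scipy, OpenCV 4.12 (cv2) and the standard library are available. Lean on these libraries where they do the work, as an engineer would, in place of code of your own. Each camera call takes 0.05 s, during which the arm holds its last target. There are 200 camera calls.

## Working session

There is one attempt and no reset: what is moved stays moved. The work goes in short steps, each a Python script; the robot and the scene stay as the last script left them, time stands still between calls to the robot, and variables do not carry over. Pictures are saved under pics/ and viewed, at most 10 in all, crops included, and the job is handed in when it is done.

```bash
ls; mkdir -p pics
python3 - <<'E'
from cell import *
import cv2, numpy as np
print(read_time(), read_tool_pos(), read_ee_rot(), read_grip_width(), read_wrist_force())
for n in ["top","side"]:
    im,d=cams.snapshot(n); cv2.imwrite(f"pics/{n}0.png",im[:,:,::-1]); np.savez(f"{n}0.npz",im=im,d=d)
    c=cams.get_calibration(n); R=np.array(c["R"]);t=np.array(c["t"])
    for l in ["gauge","bar","casting_p","tray","setting_master","blank_small","blank_large","try_square","bench_brush","oil_bottle"]:
        for r in nets.boxes_of(l,n)[:4]:
            print(n,l,round(r["p"],2),np.round(R.T@(np.array(r["xyz"])-t),3))
E
```

```text
pics
0.0 [ 0.27061314 -0.5903719   0.22415888] [-3.06746032e+00 -6.69708802e-01  7.70156201e-04] 0.08704208870712826 [-0.42948877 -0.31240731 -0.0083572 ]
top gauge 0.97 [0.496 0.001 0.025]
top bar 0.78 [0.502 0.022 0.069]
top casting_p 0.92 [ 0.721 -0.327  0.012]
top casting_p 0.91 [0.254 0.309 0.016]
top casting_p 0.88 [0.579 0.114 0.032]
top casting_p 0.82 [0.535 0.327 0.018]
top tray 0.79 [ 0.475 -0.326  0.002]
top setting_master 0.71 [ 0.763 -0.094  0.028]
top blank_small 0.47 [0.77  0.167 0.003]
top blank_large 0.72 [ 0.765 -0.094  0.025]
top blank_large 0.55 [ 0.756 -0.182  0.026]
top blank_large 0.39 [ 0.565 -0.127  0.042]
top blank_large 0.22 [0.498 0.022 0.067]
top try_square 0.75 [0.773 0.165 0.001]
top bench_brush 0.77 [ 0.601 -0.511  0.018]
top oil_bottle 0.58 [0.37  0.409 0.083]
side gauge 0.65 [ 0.48  -0.316  0.006]
side gauge 0.57 [ 0.492 -0.014  0.022]
side gauge 0.19 [ 0.568 -0.134  0.044]
side bar 0.83 [0.5   0.021 0.069]
side casting_p 0.84 [0.537 0.311 0.018]
side casting_p 0.76 [0.318 0.51  0.019]
side casting_p 0.57 [0.473 0.111 0.04 ]
side casting_p 0.57 [ 0.728 -0.352  0.015]
side tray 0.82 [ 0.475 -0.316  0.008]
side blank_small 0.74 [ 0.57  -0.132  0.046]
side blank_large 0.84 [ 0.766 -0.109  0.037]
side blank_large 0.62 [ 0.766 -0.188  0.03 ]
side try_square 0.47 [0.771 0.156 0.013]
side try_square 0.43 [ 0.6   -0.511  0.017]
side bench_brush 0.77 [ 0.6   -0.511  0.015]
side oil_bottle 0.83 [0.373 0.401 0.06 ]
```

View pics/top0.png

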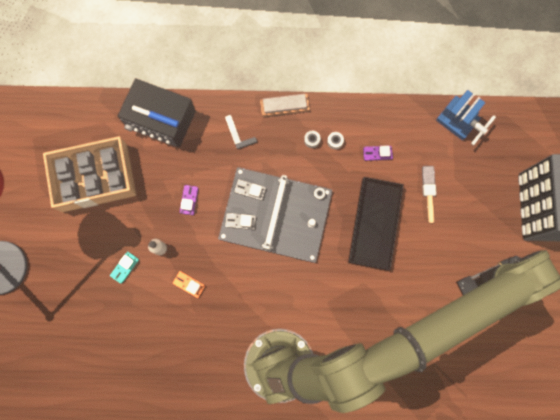

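View pics/side0.png

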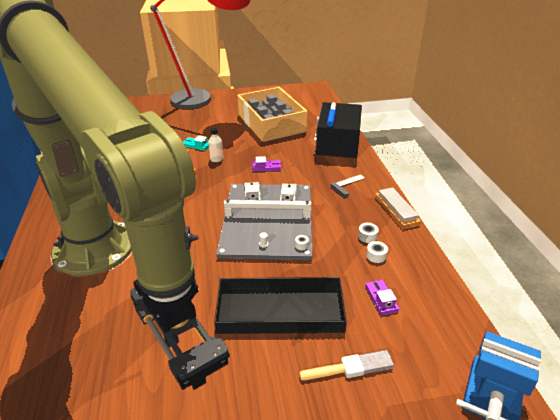

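The top view shows the gauge at about (276,215) with the bar running from (283,180) to (268,248). The two grey castings are left of it at (250,189) and (240,221), bosses towards the bar, so gauge +x is roughly world -y. The tray is at (377,223), and the coloured items are decoys. Next I'll fit the poses from depth, then take a wrist view.

```bash
cat > h.py <<'E'
from cell import *
import cv2, numpy as np
from scipy.spatial.transform import Rotation as Ro
def cloud(n,im=None,d=None,c=None):
    if im is None:
        c=cams.get_calibration(n); im,d=cams.snapshot(n)
    c=c or cams.get_calibration(n); K=np.array(c["intrinsics"])
    v,u=np.indices(d.shape); P=np.stack([(u-K[0,2])/K[0,0]*d,(v-K[1,2])/K[1,1]*d,d],-1)
    W=(P-np.array(c["t"]))@np.array(c["R"]); W[d<=0]=np.nan
    return im,W
def rect(pts):
    (c,s,a)=cv2.minAreaRect(np.float32(pts)*1000); 
    if s[0]<s[1]: s=(s[1],s[0]); a+=90
    return np.round(np.array(c)/1000,4),np.round(s,1),round((a+90)%180-90,2)
def down(yaw):  # tool pointing down, tool y axis at world angle yaw
    y=np.array([np.cos(yaw),np.sin(yaw),0]);z=np.array([0,0,-1.]);x=np.cross(y,z)
    return Ro.from_matrix(np.stack([x,y,z],1)).as_rotvec()
E
python3 - <<'E'
from h import *
f=np.load("top0.npz"); im,W=cloud("top",f["im"],f["d"])
Z=W[...,2];X=W[...,0];Y=W[...,1]
g=(abs(X-.5)<.2)&(abs(Y)<.24)
m=g&(Z>.013)
print("plate",rect(W[m][:,:2])); 
b=g&(Z>.063); print("bar",rect(W[b][:,:2]),np.nanmedian(Z[b]))
t=(X>.3)&(X<.65)&(Y<-.2)&(Y>-.45)&(Z>.02)&(Z<.06); print("tray",rect(W[t][:,:2]))
print("plate z",np.nanmedian(Z[g&(Z>.014)&(Z<.026)]))
print(Ro.from_rotvec(read_ee_rot()).as_matrix().round(2))
c=cams.get_calibration("wrist"); R=np.array(c["R"]);print(R.round(2),(-R.T@c["t"]).round(3))
for yaw in (0,np.pi): print(solve_ik([.5,.06,.36],down(yaw)))
E
```

```text
plate (array([ 0.5061, -0.003 ]), array([463.6, 384.2]), -87.02)
bar (array([0.51  , 0.0718]), array([253.8, 114.2]), -12.33) 0.07107619877517225
tray (array([ 0.4745, -0.3201]), array([303. , 141.7]), -9.71)
plate z 0.019850231275803463
[[ 0.91  0.42 -0.  ]
 [ 0.42 -0.91 -0.  ]
 [-0.    0.   -1.  ]]
[[ 0.42 -0.91  0.  ]
 [-0.88 -0.4   0.24]
 [-0.22 -0.1  -0.97]] [ 0.331 -0.563  0.386]
[ 0.71203542  0.00677512 -0.87795555  1.54940198  0.00521376  1.58786296
 -0.16581987]
None
```

Run:
```python
from h import *
bot.movep([.505,.05,.30],down(np.radians(-12.4)))
bot.pause(.3)
c=cams.get_calibration("wrist"); im,d=cams.snapshot("wrist"); np.savez("w1.npz",im=im,d=d,R=c["R"],t=c["t"],K=c["intrinsics"])
cv2.imwrite("pics/w1.png",im[:,:,::-1]); print(read_time(),read_wrist_force())
im,W=cloud("wrist",im,d,c); Z=W[...,2]
b=(Z>.064)&(Z<.076)&(abs(W[...,0]-.5)<.2)&(abs(W[...,1])<.2)
n,l,s,ce=cv2.connectedComponentsWithStats(b.astype(np.uint8))
for i in range(1,n):
    if s[i,4]>150: print("bar?",s[i,4],rect(W[l==i][:,:2]),np.median(Z[l==i]))
m=((Z>.028)&(Z<.062)).astype(np.uint8)
n,l,s,ce=cv2.connectedComponentsWithStats(m)
for i in range(1,n):
    if s[i,4]>300: 
        q=l==i; print(ce[i].round(),s[i,4],rect(W[q][:,:2]),np.percentile(Z[q],[5,50,95]).round(4))
        k=q&(Z>.046); 
        if k.sum()>100: print("   boss",rect(W[k][:,:2]),np.median(Z[k]))
print("plate",np.nanmedian(Z[(Z>.014)&(Z<.026)]))
```

```text
3.8917 [-0.70266301  0.06180974  0.39095297]
bar? 2289 (array([0.5009, 0.0232]), array([252.1,  14.5]), -12.39) 0.07293750214092874
[37. 35.] 1045 (array([0.2473, 0.2918]), array([37.6, 37.1]), -29.01) [0.0305 0.0346 0.0362]
[243. 116.] 2790 (array([0.4716, 0.1422]), array([98.3, 46.3]), 85.51) [0.0336 0.0354 0.0599]
   boss (array([0.4701, 0.1224]), array([37.1, 36.1]), 85.48) 0.05897232082894974
[331. 120.] 2775 (array([0.5815, 0.113 ]), array([98. , 46.2]), 74.44) [0.0336 0.0355 0.0559]
   boss (array([0.5761, 0.0937]), array([36.7, 36.2]), 74.29) 0.05510286349454387
[556. 126.] 368 (array([0.8704, 0.0316]), array([80.7, 12.9]), -89.81) [0.0284 0.0332 0.0361]
[286. 196.] 497 (array([0.5031, 0.0332]), array([251.9,  15.7]), -12.49) [0.029  0.0563 0.0582]
   boss (array([0.5027, 0.0316]), array([251.7,   5.2]), -12.4) 0.05691742335445759
plate 0.020951439694632663
```

View pics/w1.png

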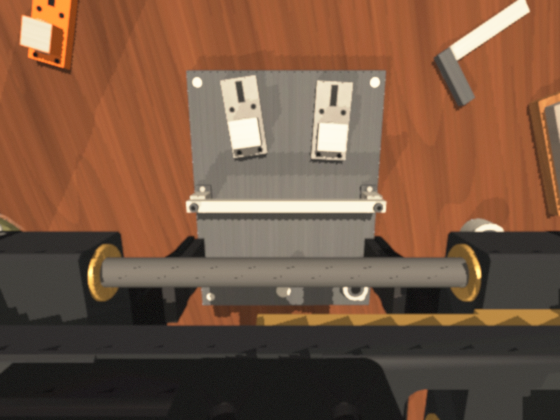

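The wrist view shows both castings clearly, at (243,116) and (331,120), with the bar along row 205. The left boss looks about 38 mm high and the right one about 34 mm. I'll slide the right one first, gripping the rear of its foot lightly and watching the force.

```bash
cat >> h.py <<'E'
G0=np.array([.5009,.0232]); ga=np.radians(-102.39)
gu=np.array([np.cos(ga),np.sin(ga)]); gv=np.array([-gu[1],gu[0]])
def g2w(x,y,z): return np.r_[G0+x*gu+y*gv,z]
def w2g(p): d=np.array(p)[:2]-G0; return np.array([d@gu,d@gv])
def fx(): return float(np.array(read_wrist_force())[:2]@gu)   # push resistance is negative
GY=ga+np.pi/2
def grab(c,head,off,z,open_=.07,n=8):
    h=np.array([np.cos(head),np.sin(head)]); p=np.array(c)+off*h; r=down(head+np.pi/2)
    hand.gripper_to(open_); bot.movep(np.r_[p,z+.08],r); bot.move_l(np.r_[p,z],feed=.08)
    f0=fx(); hand.gripper_to(.03,n); return w2g(p),f0
E
python3 - <<'E'
from h import *
g,f0=grab([.5815,.113],np.radians(-105.6),-.039,.049)
print(g,f0,read_grip_width(),read_finger_force(),read_wrist_force(),read_tool_pos(),read_time())
R=down(GY); y=g[1]
bot.move_l(g2w(-.087,y,.049),rot=R,feed=.04); print(w2g(read_tool_pos()),fx()-f0)
for x in np.arange(-.085,-.0705,.002):
    bot.move_l(g2w(x,y,.049),feed=.03); f=fx()-f0; print(round(x,3),round(f,2),end="; ")
    if f<-8: print("STOP"); break
print(read_time(),read_grip_width())
c=cams.get_calibration("wrist"); im,d=cams.snapshot("wrist"); cv2.imwrite("pics/w2.png",im[:,:,::-1])
E
```

```text
[-0.14394127  0.06163872] -0.1774902089005888 0.029852889405499603 0.0 [-0.35567645 -0.57883183  0.14659188] [0.5919914  0.15055195 0.04898353] 7.4833
[-0.08706013  0.06167415] -2.1571786757108953
-0.085 -2.07; -0.083 -2.81; -0.081 -2.35; -0.079 -1.79; -0.077 -2.78; -0.075 -2.02; -0.073 -3.07; -0.071 -2.8; 11.0583 0.03015843705320379
```

View pics/w2.png

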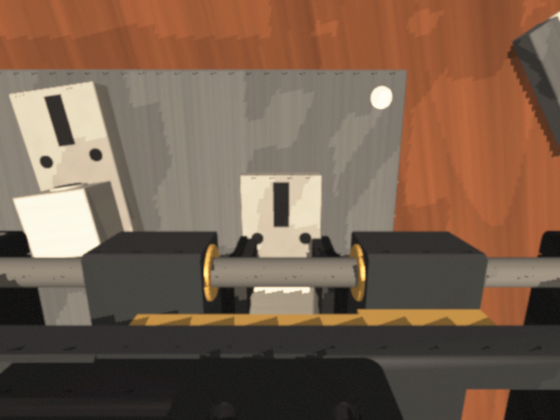

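Grip width is 30 mm with no finger force, although the foot is 46 mm wide. I'll locate the casting relative to the fingers before moving again.

Run:
```python
from h import *
c=cams.get_calibration("wrist"); K=np.array(c["intrinsics"]);R=np.array(c["R"]);t=np.array(c["t"])
p=np.array(read_tool_pos()); 
for dz in (0,-.025): q=K@(R@(p+[0,0,dz])+t); print("tcp px",q[:2]/q[2])
im,W=cloud("wrist"); Z=W[...,2]
def rep(W,box=None):
    Z=W[...,2]; Gx=(W[...,:2]-G0)@gu; Gy=(W[...,:2]-G0)@gv
    m=(Z>.028)&(Z<.062)&(Gx>-.19)&(Gx<.1)&(abs(Gy)<.1)
    n,l,s,ce=cv2.connectedComponentsWithStats(m.astype(np.uint8))
    for i in range(1,n):
        if s[i,4]>150:
            k=l==i; print(ce[i].round(),s[i,4],"gx",np.percentile(Gx[k],[0.5,99.5]).round(4),"gy",np.percentile(Gy[k],[.5,99.5]).round(4),"z",np.percentile(Z[k],[5,50,95]).round(4))
rep(W); print(w2g(p),read_time())
im,W=cloud("side"); cv2.imwrite("pics/s2.png",cv2.resize(im[170:270,200:330,::-1],None,fx=5,fy=5)); rep(W)
im,W=cloud("top"); rep(W)
```

```text
tcp px [283.73928026 256.25670128]
tcp px [283.75030886 240.76259643]
[ 71. 172.] 15872 gx [-0.1602 -0.0751] gy [-0.0806 -0.0273] z [0.0332 0.0354 0.0595]
[281. 215.] 6630 gx [-0.1132 -0.0645] gy [0.0371 0.0837] z [0.0338 0.035  0.0504]
[283. 301.] 1786 gx [-0.0553 -0.0279] gy [0.0432 0.0822] z [0.0536 0.055  0.056 ]
[-0.07075118  0.06165209] 11.1583
[252. 192.] 261 gx [-0.1626 -0.0595] gy [-0.0824 -0.026 ] z [0.0331 0.0397 0.061 ]
[240. 221.] 349 gx [-0.1594 -0.0603] gy [-0.0824 -0.0296] z [0.0291 0.0368 0.0596]
```

View pics/s2.png

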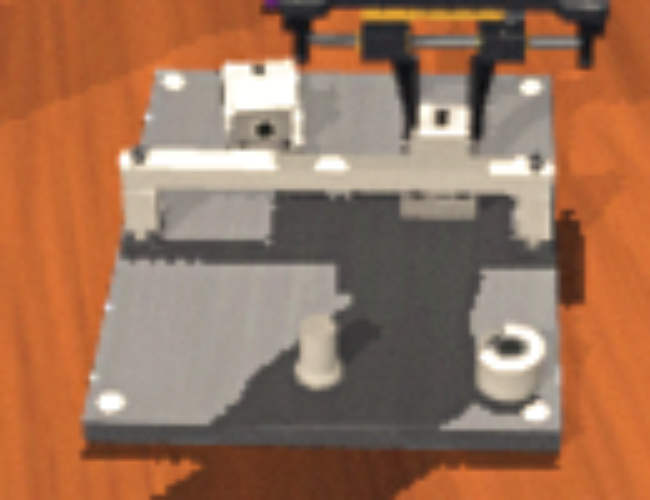

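The casting has only been nudged forward. Its rear is at gauge x = -113 mm and the finger pads pushed its boss, because the pads sit higher than the tips and never gripped the foot. I'll lift clear and push from low behind the foot instead.

Run:
```python
from h import *
p=w2g(read_tool_pos()); y=.0605; R=down(GY)
bot.move_l(g2w(p[0]-.005,p[1],.049),feed=.05)
bot.move_l(g2w(p[0]-.005,p[1],.10),feed=.15)
hand.gripper_to(.016)
bot.move_l(g2w(-.140,y,.10),feed=.15); bot.move_l(g2w(-.140,y,.049),feed=.1)
f0=fx(); print(f0,read_time())
bot.move_l(g2w(-.126,y,.049),feed=.05); print(fx()-f0)
for x in np.arange(-.122,-.108,.004):
    bot.move_l(g2w(x,y,.049),feed=.05); print(round(x,3),round(fx()-f0,2))
c=cams.get_calibration("wrist"); im,W=cloud("wrist"); cv2.imwrite("pics/w3.png",im[:,:,::-1])
Z=W[...,2]; Gx=(W[...,:2]-G0)@gu; Gy=(W[...,:2]-G0)@gv
k=(Z>.03)&(Z<.04)&(Gx>-.14)&(Gx<.1)&(Gy>.03)&(Gy<.09); print(k.sum(),np.percentile(Gx[k],[1,99]),np.percentile(Gy[k],[1,99]),read_time())
```

```text
0.20148235974208034 13.825
0.25713120410594265
-0.122 -1.76
-0.118 -0.78
-0.114 -0.24
-0.11 -0.79
1648 [-0.11338713 -0.06511463] [0.037601   0.08143522] 15.3083
```

View pics/w3.png

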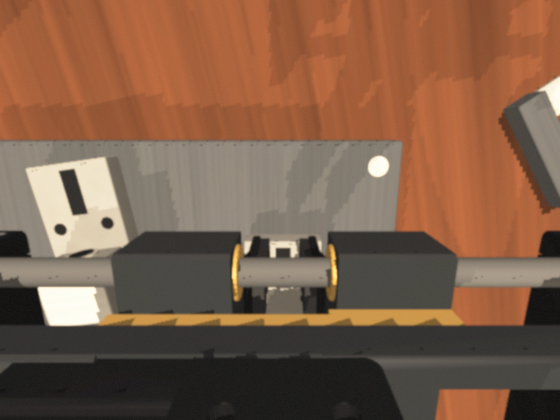

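Run:
```python
from h import *
print(read_tool_pos(),read_wrist_force(),read_grip_width(),Ro.from_rotvec(read_ee_rot()).as_matrix().round(3).tolist())
p=w2g(read_tool_pos())
for y in (.0605,):
    bot.move_l(g2w(p[0]-.03,y,.049),feed=.05); print(fx(),read_wrist_force())
    f=[];
    for z in np.arange(.047,.0439,-.001):
        bot.move_l(g2w(p[0]-.03,y,z),feed=.05); print(round(z,3),np.round(read_wrist_force(),2))
im,W=cloud("side"); cv2.imwrite("pics/s3.png",cv2.resize(im[170:250,240:330,::-1],None,fx=7,fy=7,interpolation=cv2.INTER_CUBIC))
Z=W[...,2]; Gx=(W[...,:2]-G0)@gu; Gy=(W[...,:2]-G0)@gv
k=(abs(Gx-(p[0]-.03))<.025)&(abs(Gy-.0605)<.05)&(Z>.023)
for z0 in np.arange(.023,.09,.006):
    q=k&(Z>=z0)&(Z<z0+.006)
    if q.any(): print(round(z0,3),q.sum(),np.percentile(Gy[q],[0,50,100]).round(3),np.median(Gx[q]).round(3))
print(read_time())
```

```text
[0.5836154  0.11745391 0.048993  ] [-0.2481598  -0.41706207 -0.11299555] 0.015698481609498934 [[0.215, 0.977, 0.0], [0.977, -0.215, -0.0], [-0.0, 0.0, -1.0]]
0.6191358453397231 [-0.16891076 -0.59679299 -0.52329604]
0.047 [ 0.1  -1.48 -0.3 ]
0.046 [-0.58 -0.   -0.3 ]
0.045 [ 0.05 -1.32  0.59]
0.044 [-0.23 -0.64  0.67]
0.023 57 [0.011 0.06  0.108] -0.143
0.029 5 [0.044 0.066 0.079] -0.116
0.041 6 [0.044 0.071 0.076] -0.132
0.047 12 [0.044 0.05  0.076] -0.131
0.053 7 [0.047 0.069 0.076] -0.13
0.059 11 [0.044 0.069 0.075] -0.13
0.065 8 [0.044 0.05  0.075] -0.13
0.071 12 [0.044 0.069 0.078] -0.131
0.077 13 [0.041 0.05  0.078] -0.131
0.083 15 [0.041 0.069 0.081] -0.13
0.089 22 [0.038 0.069 0.081] -0.132
17.1083
```

View pics/s3.png

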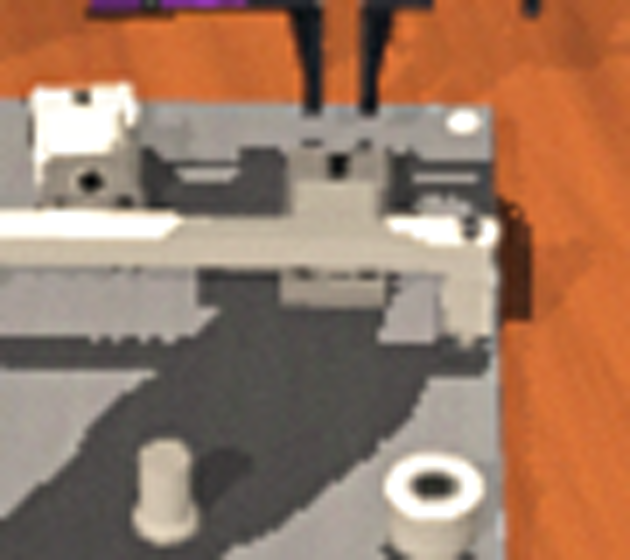

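The side view shows the fingertips (row ~115) ending well above the plate, about 20 mm higher than the documented tool length implies. I'll probe down with a force check to find the real tip offset.

Run:
```python
from h import *
p=w2g(read_tool_pos()); t0=read_time()
z=.042
def fz(): return np.mean([read_wrist_force()[2] for _ in range(3)])
print(p,fz())
while z>.021:
    bot.move_l(g2w(p[0],p[1],z),feed=.05); f=fz(); print(round(z,4),round(f,2),end="; ")
    if f>3 : break
    z-=.0015
print(read_tool_pos(),read_time()-t0)
```

```text
[-0.13981163  0.06047313] -0.9330310101646747
0.042 0.89; 0.0405 -0.17; 0.039 -0.68; 0.0375 -0.0; 0.036 -0.17; 0.0345 0.3; 0.033 -0.31; 0.0315 -0.41; 0.03 0.17; 0.0285 -0.08; 0.027 0.37; 0.0255 -0.81; 0.024 1.26; 0.0225 5.12; [0.59023971 0.1468654  0.02321375] 3.5
```

The probe touched the plate at TCP z of about 0.0237, so the tips are only about 3.7 mm ahead of the TCP. I'll correct for that and push the good casting through from low behind the foot.

Run:
```python
from h import *
y=.0600; z=.0277
bot.move_l(g2w(-.140,y,z),feed=.05); f0=np.mean([fx() for _ in range(4)])
ok=True
for x in [-.120,-.110]+list(np.arange(-.104,-.083,.003))+[-.07,-.055,-.0415]:
    bot.move_l(g2w(x,y,z),feed=.05); f=np.mean([fx() for _ in range(3)])-f0; print(round(x,3),round(f,2),end="; ")
    if f<-8: print("STOP"); ok=False; break
print(w2g(read_tool_pos()),read_time())
if ok:
    bot.move_l(g2w(-.055,y,z),feed=.08); bot.move_l(g2w(-.075,y,.13),feed=.2); bot.move_l(g2w(-.075,.0,.20),feed=.25)
    im,W=cloud("wrist"); cv2.imwrite("pics/w4.png",im[:,:,::-1])
    Z=W[...,2]; Gx=(W[...,:2]-G0)@gu; Gy=(W[...,:2]-G0)@gv
    q=(Z>.029)&(Z<.04)&(Gx>-.19)&(Gx<-.008)
    for s in (1,-1):
        k=q&(Gy*s>.02)&(Gy*s<.1); print(s,k.sum(),np.percentile(Gx[k],[.5,99.5]).round(4),np.percentile(Gy[k],[.5,99.5]).round(4),rect(W[k][:,:2]))
    k=(Z>.048)&(Z<.064)&(Gx<-.015)&(Gy<-.02); print("boss A",k.sum(),rect(W[k][:,:2]),np.median(Z[k]))
print(read_time())
```

```text
-0.12 0.3; -0.11 -0.32; -0.104 -1.97; -0.101 -2.67; -0.098 -3.33; -0.095 -3.57; -0.092 -2.75; -0.089 -3.63; -0.086 -2.67; -0.07 -1.54; -0.055 0.55; -0.042 0.64; [-0.0401001   0.06010933] 24.8667
1 152 [-0.0289 -0.0084] [0.037  0.0464] (array([0.5456, 0.0325]), array([21.1,  9.5]), 76.7)
-1 2947 [-0.1598 -0.0606] [-0.0812 -0.0261] (array([0.4718, 0.1424]), array([98.2, 46.3]), 85.63)
boss A 1405 (array([0.4705, 0.1232]), array([36.2, 35.7]), -4.22) 0.058963893013210235
26.425
```

View pics/w4.png

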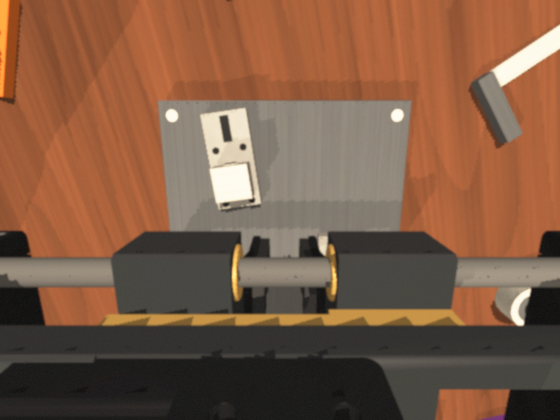

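The good casting is through: its rear shows at gauge x of about -29 mm, so its origin is about +20 mm. The other casting, at about (231,160), is untouched. I'll take that one now with a light foot grip, step it up to the bar on force, hold, and draw back.

Run:
```python
from h import *
z=.0277; A=lambda:np.mean([fx() for _ in range(4)])
bot.move_l(g2w(-.13,-.05,.15),feed=.3)
g,_=grab([.4718,.1424],np.radians(-94.4),-.039,z,open_=.066,n=10)
print(g,read_grip_width(),read_finger_force(),A(),read_time())
if read_grip_width()<.042: raise SystemExit("no grip")
R=down(GY); y=-.057; f00=A()
bot.move_l(g2w(-.110,y,z),rot=R,feed=.04); base=[A()]
for x in (-.100,-.094): bot.move_l(g2w(x,y,z),feed=.03); base.append(A())
b=np.mean(base); print("base",np.round(base,2)); x=-.091; hit=False
while x<-.076:
    bot.move_l(g2w(x,y,z),feed=.02); f=A()-b; print(round(x,4),round(f,2),end="; ")
    if f<-2.8: hit=True; break
    x+=.0007
print(hit,w2g(read_tool_pos()),read_time())
for _ in range(4): bot.pause(.2); print(round(A()-b,2),round(A()-f00,2))
print(read_grip_width(),read_finger_force(),read_time())
im,W=cloud("wrist"); Z=W[...,2]; Gx=(W[...,:2]-G0)@gu; Gy=(W[...,:2]-G0)@gv
k=(Z>.029)&(Z<.04)&(Gx>-.19)&(Gx<-.05)&(abs(Gy+.055)<.04); print(np.percentile(Gx[k],[.5,99.5]),rect(W[k][:,:2]))
```

```text
[-0.14880137 -0.0594194 ] 0.0458482504534298 10.000514835119247 0.3437945575915768 29.8917
base [-1.55 -3.93 -4.09]
-0.091 -1.76; -0.0903 -2.72; -0.0896 -2.17; -0.0889 -2.39; -0.0882 -2.71; -0.0875 -2.77; -0.0868 -2.56; -0.0861 -2.19; -0.0854 -1.56; -0.0847 -2.42; -0.084 -2.35; -0.0833 -1.99; -0.0826 -1.95; -0.0819 -3.07; True [-0.08299131 -0.05688869] 35.4
-2.7 -6.24
-2.13 -5.67
-3.54 -7.07
-3.57 -7.1
0.04568854836903184 9.999901950359344 36.2
[-0.09429918 -0.05187606] (array([0.461 , 0.1066]), array([63.7, 43.4]), -12.38)
```

Run:
```python
from h import *
z=.0277; y=-.057; A=lambda:np.mean([fx() for _ in range(4)])
for x in np.arange(-.0814,-.0775,.0005):
    bot.move_l(g2w(x,y,z),feed=.02); bot.pause(.1); f=A(); print(round(x,4),round(f,2),w2g(read_tool_pos())[0].round(5))
    if f<-9: break
for _ in range(3): bot.pause(.2); print(round(A(),2),w2g(read_tool_pos())[0].round(5))
# draw back, release, regrip on the boss
bot.move_l(g2w(-.125,y,z),feed=.05); hand.gripper_to(.066)
print(read_time())
bot.move_l(g2w(-.125,y,.10),feed=.2)
im,W=cloud("wrist"); Z=W[...,2]; Gx=(W[...,:2]-G0)@gu; Gy=(W[...,:2]-G0)@gv
k=(Z>.03)&(Z<.064)&(Gx>-.19)&(Gx<-.015)&(abs(Gy+.055)<.045); print(np.percentile(Gx[k],[.5,99.5]),np.percentile(Gy[k],[.5,99.5]))
print(read_time())
```

```text
-0.0814 -7.73 -0.083
-0.0809 -8.55 -0.08296
-0.0804 -9.48 -0.08294
-10.36 -0.08296
-9.37 -0.08291
-9.68 -0.08292
39.625
[-0.12791322 -0.05016273] [-0.0796434  -0.03421576]
40.1833
```

Contact is confirmed: the TCP stayed at -83 mm while force rose to about 9.7 N against 5.5 N of sliding drag. I'll relocate the casting from higher up, then regrip it on the boss.

Run:
```python
from h import *
bot.move_l(g2w(-.06,-.057,.20),feed=.3)
im,W=cloud("wrist"); cv2.imwrite("pics/w5.png",im[:,:,::-1]); Z=W[...,2]; Gx=(W[...,:2]-G0)@gu; Gy=(W[...,:2]-G0)@gv
q=(Gx>-.19)&(Gx<-.015)&(abs(Gy+.055)<.045)
k=q&(Z>.029)&(Z<.064); print(np.percentile(Gx[k],[.5,99.5]),np.percentile(Gy[k],[.5,99.5]),rect(W[k][:,:2]))
k=q&(Z>.05)&(Z<.064); print(np.percentile(Gx[k],[.5,99.5]),np.percentile(Gy[k],[.5,99.5]),rect(W[k][:,:2]),np.median(Z[k]))
print(w2g(rect(W[k][:,:2])[0]),read_time())
```

```text
[-0.12755973 -0.03079358] [-0.07967091 -0.03439482] (array([0.4622, 0.1126]), array([97.2, 46.1]), 77.53)
[-0.07668861 -0.04184657] [-0.07491828 -0.03940712] (array([0.4578, 0.0934]), array([35.8, 35.3]), -12.64) 0.0590114115058032
[-0.05931728 -0.05715864] 40.7833
```

View pics/w5.png

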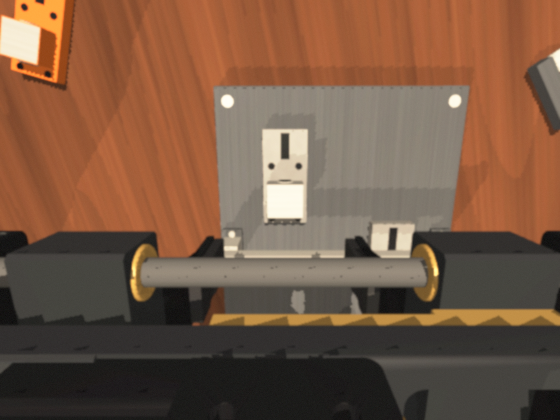

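The casting is square at (285,175), with origin at about x = -79, y = -57 mm. The good one's rear shows at (392,237), beyond the bar. Regripping on the boss now.

Run:
```python
from h import *
z=.0417; x=-.066; y=-.057
bot.move_l(g2w(x,y,.10),feed=.25); bot.move_l(g2w(x,y,z),feed=.1)
hand.gripper_to(.02,35); w=read_grip_width(); print(w,read_finger_force(),read_time())
if not .033<w<.039: raise SystemExit("bad grip")
bot.move_l(g2w(x,y,.17),feed=.12); print(read_grip_width(),np.round(read_wrist_force(),2))
T=np.array([.4745,-.320]); ty=np.radians(-9.7); h=ty-np.pi/2; u=np.array([np.cos(h),np.sin(h)])
p=T+.013*u; R=down(ty)
bot.move_l(np.r_[p,.17],rot=R,feed=.2)
bot.move_l(np.r_[p,.045],feed=.12); print(read_grip_width(),read_time())
f0=np.mean([read_wrist_force()[2] for _ in range(4)]); zz=.031
while zz>.022:
    bot.move_l(np.r_[p,zz],feed=.03); f=np.mean([read_wrist_force()[2] for _ in range(3)])-f0; print(round(zz,4),round(f,2),end="; ")
    if f>2.5: break
    zz-=.001
bot.pause(.2); hand.gripper_to(.066,10); bot.move_l(np.r_[p,.15],feed=.15); bot.move_l(np.r_[p+[0,.05],.2],feed=.25)
im,W=cloud("wrist"); cv2.imwrite("pics/w6.png",im[:,:,::-1]); np.save("w6.npy",W)
im,d=cams.snapshot("side"); cv2.imwrite("pics/s6.png",im[:,:,::-1]); print(read_time(),read_wrist_force())
```

```text
0.03558258406457317 34.99833405017853 42.7
0.0356198677975611 [-0.09  0.06 -4.88]
0.035473557868841904 47.425
0.031 -1.78; 0.03 -0.79; 0.029 -0.73; 0.028 -1.35; 0.027 -0.7; 0.026 -1.12; 0.025 9.0; 52.075 [-1.57603263 -0.47896758  0.4745744 ]
```

View pics/s6.png

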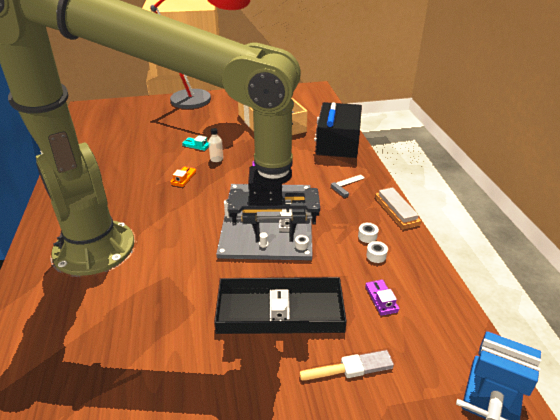

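The side view shows the high casting upright in the middle of the tray (280,304), the good one beyond the bar (~285,220), and the bystanders in place. I'll check both numerically, then hand in.

Run:
```python
from h import *
im,W=cloud("side"); Z=W[...,2]; Gx=(W[...,:2]-G0)@gu; Gy=(W[...,:2]-G0)@gv
k=(Z>.046)&(Z<.062)&(Gx>.012)&(Gx<.09)&(Gy>.03)&(Gy<.09); print("good boss",k.sum(),np.percentile(Gx[k],[2,98]).round(3),np.percentile(Gy[k],[2,98]).round(3),np.median(Z[k]))
T=np.array([.4745,-.320])
k=(np.hypot(W[...,0]-T[0],W[...,1]-T[1])<.052)&(Z>.03)&(Z<.08); print("high boss",k.sum(),np.median(W[k],0).round(4)); ok=True
W6=np.load("w6.npy"); Z=W6[...,2]; k=(np.hypot(W6[...,0]-T[0],W6[...,1]-T[1])<.055)&(Z>.036)&(Z<.06); print(k.sum(), k.any() and np.median(W6[k],0))
print(read_time())
```

```text
good boss 52 [0.024 0.061] [0.043 0.069] 0.05474736476107074
high boss 233 [ 0.471  -0.3452  0.043 ]
850 [ 0.47146333 -0.33475191  0.04311109]
52.125
```

```bash
python3 -c "
from cell import *
print(workorder.sign_off())"
```

```text
the job is handed in; nothing more can be done
None
```

The job is handed in at about 52 s: the good casting slid under the bar and stands about 22 mm past it on the plate; the high one was held lightly against the bar, drawn back and set upright in the rework tray (no verdict was returned).

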